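Put the box of seals away in the push-to-open tilt-out bin

TASK

Push the front of the shut tilt-out bin in the small grey cabinet so that its catch lets go and it springs ajar by itself, then swing the bin all the way down to its stop. Pick up the box of seals from the table and set it down, not dropped, lid up and flat on the inside of the lowered front, wholly in the bin, and leave it there with the bin down, without disturbing the spanner, the loose red cap or the pen.

Things in the scene. Friction and masses are not known exactly. Their poses are not given: they have to be found in the camera images.
- bin (a joint): Swing of the tilt-out bin about its level hinge (rad): 0 shut and caught, -0.065 hard stop when pushed in, 0.35 to 0.5 sprung ajar, 1.40 fully down on its stop. The catch lets go when pushed in past -0.05 (8 mm at the upper edge, about 10 N there); on release of the push a spring swings it ajar. Beyond that a stiff hinge holds it where it is left (1 to 2 N at the edge swings it).
- cabinet: Grey bench cabinet, fixed; place and yaw vary. 250 wide, 135 deep, 188 mm high. Origin on the table right below the bin's hinge line, mid-width; x goes into the cabinet, y along the hinge, z up. The carcass begins at x = +10 mm. The bin's white front leaf stands before it when shut, its outer face at x = -10 mm. No handle; it cannot be pulled while caught. Sprung, the plunger juts to x = -30 mm at y = +106, z = 100 mm.
- bin_hinge (a point): Middle of the bin's hinge line, fixed on the cabinet, 25 mm above the table; axes as the cabinet's. The leaf turns about the y axis through this point, its free edge moving to -x and down.
- leaf_edge (a point): Middle of the leaf's free (upper) edge, on its inner face, 158 mm from the hinge; moves with the bin. Leaf: white plate 240 wide, 158 long, 10 thick; a small grey disc on its outer face, 26 mm below this edge, marks where to push. Axes: x out of the inner face, y along the hinge, z from hinge to free edge. Ajar, this edge is 45 mm or more clear of the cabinet: a finger can go down behind it.
- leaf_middle (a point): Point on the leaf's inner face 80 mm from the hinge, mid-width; axes as leaf_edge. The box shall lie about here, its long side along z of this point. Bin walls stand 55 mm out of the inner face: one along the hinge (inner side 8 mm from the hinge line), two side walls 188 mm apart reaching 99 mm from the hinge. Fully down, the leaf rises to its free edge by 0.17 rad from level.
- seal_box_centre (a point): Centre of the box of seals: dark grey moulded box, tan lid (fixed shut), 109 long (x of this point), 66 wide (y), 39 mm high (z up), about 0.16 kg, loose on the table at the robot's right; grasp it across the 66 mm. A small lid tab sticks out at its -x end.
- spanner: Bystander: open-ended spanner, 164 mm long (y axis of the body), 33 wide, 6 thick, loose on the table at the robot's right; origin at the middle of its underside. It and the box may have changed places.
- red_cap: Bystander: loose red screw cap, 44 mm wide, 16 high, near the front right of the table; origin at the middle of its underside. (Another red cap at the front left is fixed.)
- pen: Bystander: marker pen, 128 mm long (y axis), 13 thick, loose, right of the cabinet; origin under its middle. Other bystanders, all fixed: dewar 213 mm and vacuum flask 303 mm high at the back right, foam block of ampoules 136 mm high at the left, scissors far right.

How it is judged:
On the way, in this order (a step that is already met when the one before it is completed fails the run):
1. the bin, let go, has sprung ajar by itself (value of joint bin between 0.2 and 0.8 rad and contact force between each of the arm, the fingers and bin below 0.2 N), for 0.2 s.
2. the bin is swung down to its stop (value of joint bin above 1.33 rad), for 0.2 s.
At the end, for the whole second after the job is handed in: The bin is down (joint above 1.33 rad) and the box of seals lies at rest, lid up, flat on the inside of the leaf (within 0.12 rad; its centre 14 to 26 mm off the face), its centre within 65 mm sideways of leaf_middle and between 45 mm towards the hinge and 30 mm towards the free edge of it (value of joint bin above 1.33 rad and x of seal_box_centre in the frame of leaf_middle between 0.014 and 0.026 m and y of seal_box_centre in the frame of leaf_middle between -0.065 and 0.065 m and z of seal_box_centre in the frame of leaf_middle between -0.045 and 0.03 m and angle between seal_box_centre's own z axis and vertical below 0.35 rad and angle between the z axis of seal_box_centre and the x axis of leaf_middle, either way round below 0.12 rad and linear speed of seal_box below 0.02 m/s); the robot touches nothing.
It fails at once if a bystander (spanner, loose red cap or pen) is moved by more than 30 mm (distance of any of spanner, red_cap, pen from where it was at the start of the episode above 0.03 m).
It fails at once if the box of seals is dropped (falls free faster than 0.75 m/s) (contact force between each of the fingers, the arm and seal_box below 0.05 N and linear speed of seal_box above 0.75 m/s).
It also fails if it takes over 72 s, if anything falls off the work surface, if the arm or the gripper's body presses on something with over 40 N, if the wrist force passes 120 N, or if a joint passes its speed limit or range.

ROBOT

A 7-joint arm with a two-finger parallel gripper is mounted at the origin on a cart in front of the work surface, level with it; the furniture and walls round the work are solid. World frame = base frame: x ahead of the robot, y to its left, z up, the work surface at z = 0. Lengths are in m, angles in rad, forces in N, time in s.
With the tool pointing down it reaches from about 0.425 to 1.025 m from the base axis. Payload 3.6 kg.
Tool frame: the origin (TCP) lies midway between the tips of the shut fingers; the grasp point (between the pads) lies 19 mm behind it; z points along the fingers, y is the line along which they close (so a half turn about z gives the same grasp; the last joint's range is limited). The gripper opens to 85 mm and grips with 20 to 120 N. Pads are 22 mm wide; open, the fingers measure 114 mm over their backs; the gripper's body (76 mm by 85 mm) begins 54 mm behind the grasp point. The pads swing forward as they close: fully open they stand 13 mm farther back than shut.
Start: joints at [1.232, 0.591, 0.048, 1.609, -0.033, 0.943, -0.034], TCP at [0.176, -0.703, 0.206] pointing down, gripper open.
Joint ranges: [-2.69, 2.69], [-0.47, 2.24], [-1.27, 1.36], [0.19, 2.51], [-1.53, 4.68], [0.08, 2.07], [-3.09, 3.09]. Speed limits (rad/s): [2.57, 2.57, 3.14, 3.14, 3.14, 3.14, 3.14].

INTERFACE

Orientations are given as a unit quaternion [x, y, z, w].
In Python, from rig import ctrl, cams, ticket gives the robot as it stands. Calls block until the motion is done:
- ctrl.move_pose(position, orientation): joint-space move of the TCP to a pose.
- ctrl.line_to(position, v=0.15, frame=None, stop_force=None): straight line of the TCP; frame=None keeps the orientation; v is the mean speed in m/s. With stop_force (N) it stops when the force on the tool has changed by that much, and returns True; else False.
- ctrl.move_joints(angles): joint-space move.
- ctrl.grip(opening, newtons=None): opening from 0.0 (shut) to 1.0 (fully open); newtons is the grip in N (None keeps the last); returns when the fingers have stopped.
- ctrl.dwell(seconds).
- ctrl.inverse_kinematics(position, orientation): joint angles nearest the present ones, or None.
- ctrl.get_state(): the state.
- cams.capture(name): name is "scene" or "top"; returns a dict with "image" (384x512x3 uint8, red, green, blue), "fx", "fy", "cx", "cy" (pixels), "xyz" and "orientation" of the camera in the world. Camera axes: x right, y up, looking along -z (the intrinsics and any distortion apply to the point x, -y, -z); pixel columns grow to the right and rows downward; lengths in m; the calibration is good to about 2 mm. A picture is of the moment at which its call begins. There is no depth.
A pose or a line that the arm cannot do raises ctrl.IKError and nothing moves.
- ticket.sign_off(): hands the job in; it is judged then, once.
The state is a dict: "time": time; "joint_pos": joint angles; "joint_vel": joint speeds; "joint_torque": joint torques, N m; "position": TCP position; "tcp_rot": TCP orientation; "ft_force": force on the tool from outside, world axes, zero at the start; "torque": the same for the moment, N m; "opening": opening from 0.0 (shut) to 1.0 (fully open); "grip_force": force on a finger pad.
Only numpy, scipy, OpenCV 4.12 (cv2) and the standard library are available. Lean on these libraries where they do the work, as an engineer would, in place of code of your own. Each camera call takes 0.05 s, during which the arm holds its last target. There are 200 camera calls.

## Working session

There is one attempt and no reset: what is moved stays moved. The work goes in short steps, each a Python script; the robot and the scene stay as the last script left them, time stands still between calls to the robot, and variables do not carry over. Pictures are saved under pics/ and viewed, at most 10 in all, crops included, and the job is handed in when it is done.

```bash
mkdir -p pics; ls; python3 - <<'E'
from rig import ctrl,cams
import cv2
for n in("scene","top"):
    c=cams.capture(n); cv2.imwrite(f"pics/{n}0.png",cv2.resize(c["image"][:,:,::-1],None,fx=1.5,fy=1.5,interpolation=cv2.INTER_CUBIC))
    print(n,{k:v for k,v in c.items() if k!="image"})
print(ctrl.get_state())
E
```

```text
pics
scene {'fx': 388.1807938946701, 'fy': 388.1807938946701, 'cx': 253.6921020616791, 'cy': 191.12651568526675, 'xyz': array([-0.16898745, -0.66057385,  0.57484716]), 'orientation': array([ 0.46076629, -0.23426801, -0.36617643,  0.773775  ])}
top {'fx': 376.1755248085841, 'fy': 376.1755248085841, 'cx': 251.6849400552617, 'cy': 190.89717508467834, 'xyz': array([ 0.43248145, -0.11714484,  0.99119407]), 'orientation': array([ 0.03839648, -0.02693716, -0.70374227,  0.70890544])}
{'time': 0.1, 'joint_pos': array([ 1.23150438,  0.59205398,  0.04830948,  1.60972934, -0.03330422,
        0.94271266, -0.03366801]), 'joint_vel': array([-0.00030134, -0.00213877,  0.00111958, -0.00210737,  0.00030975,
       -0.00166183,  0.00035788]), 'joint_torque': array([ 5.70816293e-03, -5.49996185e+01,  1.55255724e+00, -1.98824626e+01,
        9.53360024e-03,  3.86903499e-03,  9.53280420e-06]), 'position': array([ 0.17621253, -0.70240955,  0.20462304]), 'tcp_rot': array([ 9.92450834e-01,  1.22638665e-01, -1.86944615e-04, -1.03238839e-03]), 'ft_force': array([-0.05666866,  0.46172639, -0.96187418]), 'torque': array([ 0.00972034, -0.02084506, -0.05867583]), 'grip_force': 0.0, 'opening': 1.0006201082046995}
```

View pics/scene0.png

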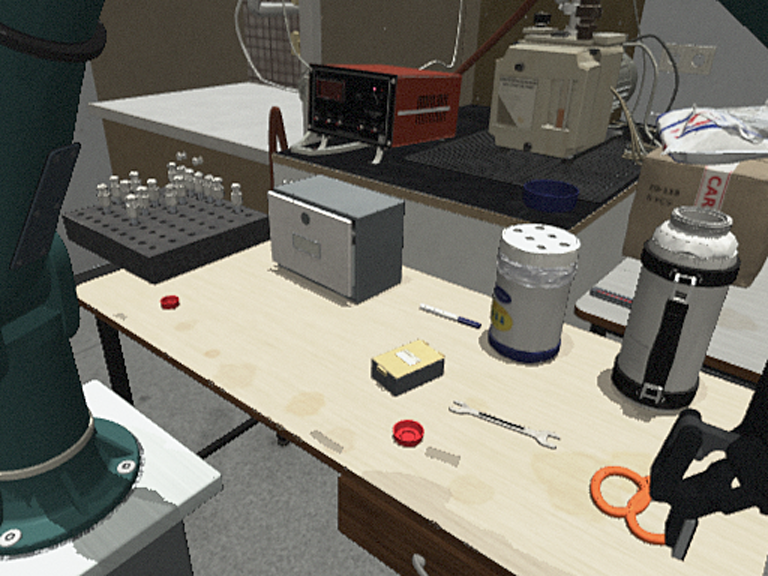

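View pics/top0.png

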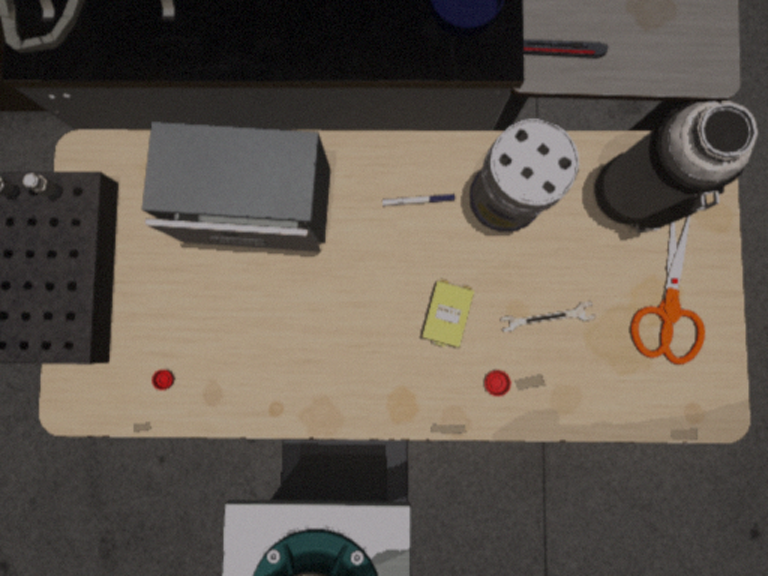

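The scene view shows the cabinet with its white leaf (272,190)–(355,300), the box at (408,365) and the spanner at (505,425). The top view agrees, with the box at (448,313) and the cabinet top at (235,170). I'll enlarge these areas.

```bash
cat > h.py <<'E'
import numpy as np, cv2
from rig import ctrl,cams,ticket
from scipy.spatial.transform import Rotation as R
def ray(c,u,v):
    d=np.array([(u-c["cx"])/c["fx"],-(v-c["cy"])/c["fy"],-1.0])
    return np.array(c["xyz"]),R.from_quat(c["orientation"]).apply(d)
def onz(c,u,v,z):
    o,d=ray(c,u,v); return o+d*(z-o[2])/d[2]
def proj(c,p):
    q=R.from_quat(c["orientation"]).inv().apply(np.array(p)-c["xyz"])
    return np.stack([c["cx"]+c["fx"]*q[...,0]/-q[...,2],c["cy"]-c["fy"]*q[...,1]/-q[...,2]],-1)
def crop(c,x,y,w,h,f):
    im=cv2.resize(c["image"][y:y+h,x:x+w,::-1],None,fx=f,fy=f,interpolation=cv2.INTER_CUBIC)
    for k in range(x-x%10+10,x+w,10):
        cv2.line(im,(int((k-x)*f),0),(int((k-x)*f),4 if k%50 else 14),(0,0,255),1)
        if k%50==0: cv2.putText(im,str(k),(int((k-x)*f)+2,14),0,.4,(0,0,255))
    for k in range(y-y%10+10,y+h,10):
        cv2.line(im,(0,int((k-y)*f)),(4 if k%50 else 14,int((k-y)*f)),(0,0,255),1)
        if k%50==0: cv2.putText(im,str(k),(2,int((k-y)*f)-2),0,.4,(0,0,255))
    return im
E
python3 - <<'E'
from h import *
t=cams.capture("top");s=cams.capture("scene")
a=crop(t,90,75,133,100,3);b=crop(t,270,170,133,100,3);c=crop(s,170,110,133,100,3);d=crop(s,235,215,133,100,3)
cv2.imwrite("pics/m1.png",np.vstack([np.hstack([a,b]),np.hstack([c,d])]))
E
```

```text
(no output)
```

View pics/m1.png

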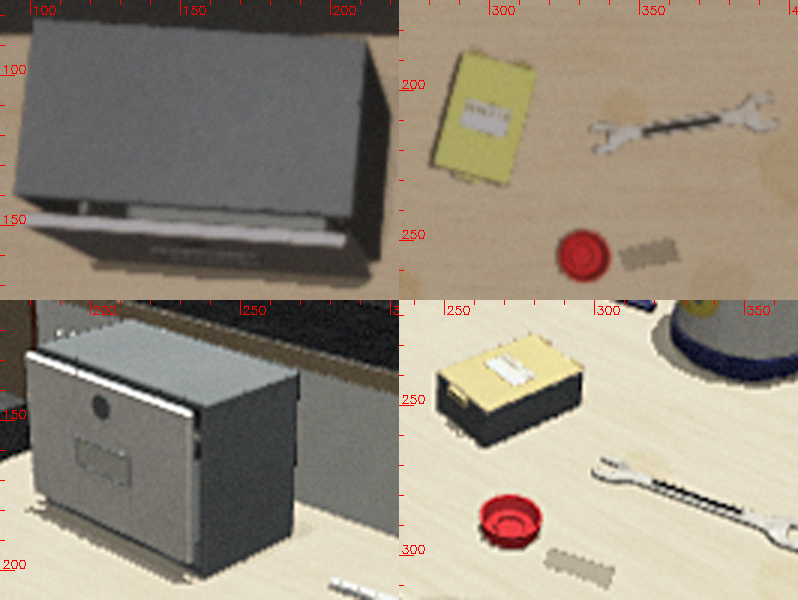

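```bash
python3 - <<'E'
from h import *
t=cams.capture("top");s=cams.capture("scene")
C=np.array([onz(t,*p,.188) for p in [(102.3,81.7),(211.7,89),(207.3,146.7),(95,139)]])
print(C.round(4)); f=lambda a,b:np.linalg.norm(C[a]-C[b]).round(4)
print("w",f(0,1),f(3,2),"d",f(0,3),f(1,2))
L=np.array([onz(t,*p,.183) for p in [(98.3,147.3),(205,155)]]);print("leaf",L.round(4),np.linalg.norm(L[0]-L[1]))
def yaw(a,b): d=b-a; return np.arctan2(d[1],d[0])
print("yaw",[yaw(C[3],C[0]),yaw(C[2],C[1]),yaw(C[1],C[0])-np.pi/2,yaw(C[2],C[3])-np.pi/2, yaw(L[1],L[0])-np.pi/2])
B=np.array([onz(t,*p,.039) for p in [(291,186.7),(315.3,194),(306,231.7),(281,224.3)]])
C=B;print(B.round(4),B.mean(0)); print("w",f(0,1),f(3,2),"l",f(0,3),f(1,2))
print("yaw",[yaw(C[3],C[0]),yaw(C[2],C[1]),yaw(C[1],C[0])-np.pi/2,yaw(C[2],C[3])-np.pi/2])
S=np.array([onz(s,*p,.039) for p in [(235+37/3,215+75/3),(235+86/3,215+115/3),(235+181/3,215+73/3),(235+130/3,215+35/3)]]);print("scene box",S.round(4),S.mean(0))
# scene cabinet top: front-right, back-right
# scene: origin (170,110); leaf upper outer edge left (28,355-300), right(193,415-300)
for p in [(28,54),(193,114)]: print("leaf scene",onz(s,170+p[0]/3,110+p[1]/3,.183).round(4))
print("cab right-back/front top",onz(s,170+298/3,110+75/3,.188),onz(s,170+207/3,110+107/3,.188))
print("button at", onz(s,170+100/3,110+107/3,.157))
E
```

```text
[[ 0.748   0.2296  0.188 ]
 [ 0.7318 -0.0139  0.188 ]
 [ 0.6027 -0.0066  0.188 ]
 [ 0.6186  0.2398  0.188 ]]
w 0.244 0.2469 d 0.1298 0.1293
leaf [[ 0.6013  0.2339  0.183 ]
 [ 0.5853 -0.0012  0.183 ]] 0.23566277523914514
yaw [np.float64(-0.0791210908536797), np.float64(-0.056217024285691315), np.float64(-0.06629875919534745), np.float64(-0.06462347191738149), np.float64(-0.06772665368028541)]
[[ 0.5321 -0.2012  0.039 ]
 [ 0.5139 -0.2626  0.039 ]
 [ 0.4187 -0.2386  0.039 ]
 [ 0.4367 -0.1759  0.039 ]] [ 0.4753242  -0.21955144  0.039     ]
w 0.0641 0.0653 l 0.0987 0.0982
yaw [np.float64(-0.2593013889163044), np.float64(-0.24712977494651445), np.float64(-0.2880051891683666), np.float64(-0.2796089644908293)]
scene box [[ 0.4302 -0.1821  0.039 ]
 [ 0.4137 -0.2436  0.039 ]
 [ 0.5075 -0.2682  0.039 ]
 [ 0.5265 -0.2047  0.039 ]] [ 0.46945446 -0.22464542  0.039     ]
leaf scene [0.5964 0.229  0.183 ]
leaf scene [ 0.5836 -0.0072  0.183 ]
cab right-back/front top [ 0.72230376 -0.02364073  0.188     ] [ 0.5957195  -0.01356156  0.188     ]
button at [0.58640361 0.11612465 0.157     ]
```

```bash
cat >> h.py <<'E'
YAW=-0.066; O=np.array([0.598,0.114])
def cab(x,y,z):
    c,s=np.cos(YAW),np.sin(YAW); return np.array([O[0]+c*x-s*y,O[1]+s*x+c*y,z])
def down(yaw): return np.array([np.cos(yaw/2),np.sin(yaw/2),0,0])
def st():
    s=ctrl.get_state(); print(round(s["time"],2),s["position"].round(4),s["ft_force"].round(1),round(s["opening"],2))
E
python3 - <<'E'
from h import *
p=ctrl.get_state()["position"]
ctrl.line_to([p[0],p[1],.36],v=.3)
ctrl.grip(0.0)
ctrl.move_pose(cab(-.10,0,.36),down(YAW)); st()
ctrl.line_to(cab(-.10,0,.145),v=.25); st()
print(ctrl.line_to(cab(.02,0,.145),v=.04,stop_force=4)); st()
p=ctrl.get_state()["position"]
c=np.array([np.cos(YAW),np.sin(YAW),0])
print(ctrl.line_to(p+.015*c,v=.02,stop_force=22)); st()
p=ctrl.get_state()["position"]
ctrl.line_to(p-.14*c,v=.25); st()
ctrl.dwell(.5)
ctrl.line_to(np.r_[(p-.14*c)[:2],.30],v=.3)
t=cams.capture("top");s=cams.capture("scene")
cv2.imwrite("pics/m2.png",np.hstack([crop(t,85,70,133,150,3),crop(s,150,100,133,150,3)]));st()
E
```

```text
4.83 [0.4986 0.1197 0.3599] [ 0.4  0.4 -0.7] 0.0
5.84 [0.4992 0.1211 0.146 ] [0.7 0.1 0.5] -0.0
True
7.72 [0.5777 0.1153 0.1444] [-0.8  0.5  0.2] 0.0
False
8.62 [0.5876 0.1142 0.1438] [-9.7 -0.5  7.2] 0.0
9.35 [0.4503 0.1237 0.1443] [ 0.1  0.4 -0.5] 0.0
10.62 [0.4466 0.1227 0.2985] [-0.2  0.2 -0.7] 0.0
```

View pics/m2.png

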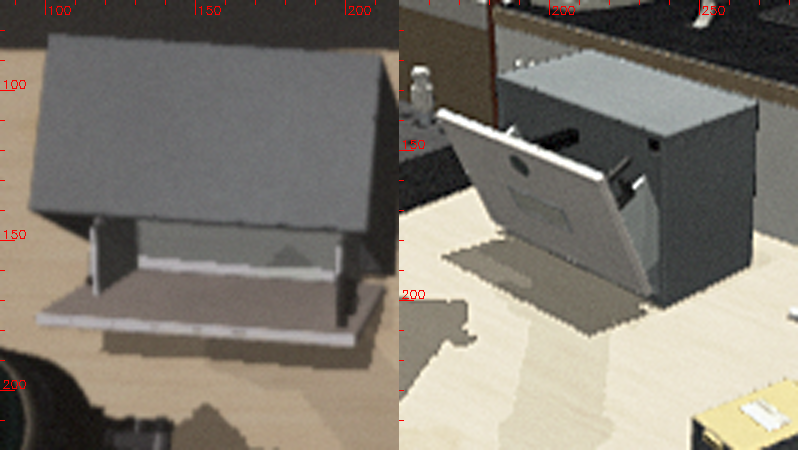

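Bin has sprung ajar: its edge runs from (97,177) to (203,184) in the top view, with a clear gap behind it. Next I'll measure the edge, insert the finger and swing the bin down.

```bash
python3 - <<'E'
from h import *
t=cams.capture("top")
e=onz(t,150.2,178.5,.166); d=e[:2]-O; xe=d@[np.cos(YAW),np.sin(YAW)]
th=np.arcsin(-xe/.158); print("edge x",xe,"th",th)   # expect -.054..-.076
if not .3<th<.6: raise SystemExit
x0=.5*(-.12*np.tan(th)+.010)
print("insert x",x0)
ctrl.line_to(cab(x0,0,.30),v=.25)
print(ctrl.line_to(cab(x0,0,.145),v=.12,stop_force=6)); st()
r=.120
for a in np.arange(th,1.41,.14):
    tgt=cab(-r*np.sin(a)+.009,0,.025+r*np.cos(a)-.002)
    hit=ctrl.line_to(tgt,v=.08,stop_force=10); print(round(a,2),hit,end=' ')
    st()
    if hit: break
E
```

```text
edge x -0.06331177849867348 th 0.4122888770999591
insert x -0.02124131049998278
False
12.78 [0.5774 0.1157 0.1458] [ 0.1 -0.2  0.9] 0.0
0.41 False 13.19 [0.5587 0.1165 0.1329] [-0.   1.1  0.2] 0.0
0.55 False 13.55 [0.5438 0.1175 0.1251] [-0.2  0.1 -0.2] 0.0
0.69 False 13.91 [0.5297 0.1183 0.115 ] [-0.7 -0.5  0.1] -0.0
0.83 False 14.27 [0.5178 0.1191 0.1035] [ 0.2 -0.2 -0.5] 0.0
0.97 False 14.62 [0.5076 0.1198 0.0904] [-0.6  0.3  0.2] 0.0
1.11 False 14.98 [0.4993 0.1204 0.0759] [-0.2 -0.3  0.6] -0.0
1.25 False 15.34 [0.493  0.1208 0.0604] [ 0.5 -0.2  0.5] 0.0
1.39 False 15.7 [0.4889 0.1211 0.0441] [-0.1 -0.6 -1. ] 0.0
```

```bash
python3 - <<'E'
from h import *
p=ctrl.get_state()["position"]
print(ctrl.line_to(p-[0,0,.025],v=.03,stop_force=6)); st()
ctrl.dwell(.3)
ctrl.line_to([p[0],p[1],.30],v=.3)
# hover above the box, turned with it
yb=-.268; b=np.array([.4724,-.2221])
ctrl.move_pose([*b,.25],down(yb)); ctrl.grip(1.0); 
ctrl.line_to([*b,.12],v=.2); st()
t=cams.capture("top");s=cams.capture("scene")
cv2.imwrite("pics/m3.png",np.vstack([np.hstack([crop(t,85,75,133,100,3),crop(t,250,160,133,100,3)]),np.hstack([crop(s,150,120,133,100,3),crop(s,215,190,133,100,3)])]))
E
```

```text
True
16.49 [0.4885 0.121  0.0197] [-0.4 -0.9  6.4] -0.0
20.77 [ 0.4733 -0.2221  0.1207] [-0.4 -0.2  0.3] 1.0
```

View pics/m3.png

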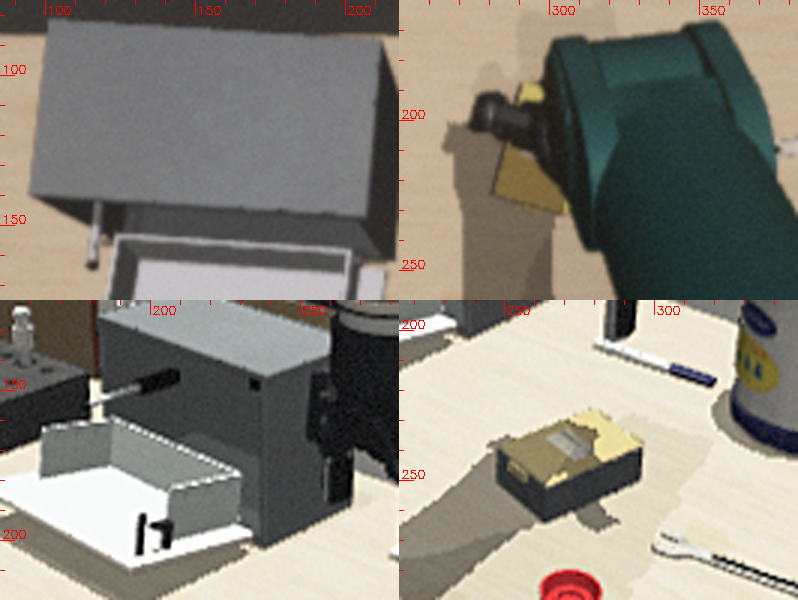

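The bin looks lowered, but two black marks show on the leaf at scene (197,195), and the finger reached z=0.02, lower than I expected. I'll look closer before going on.

```bash
python3 - <<'E'
from h import *
t=cams.capture("top");s=cams.capture("scene")
print(proj(s,np.array([[.4733,-.2221,.1207]])))
for th in(1.2,1.3,1.4,1.5):
    P=[cab(-.158*np.sin(th),y,.025+.158*np.cos(th)) for y in(.12,-.12)]
    print(th,proj(t,np.array(P)).round(1).tolist(),proj(s,np.array(P)).round(1).tolist())
cv2.imwrite("pics/m4.png",np.hstack([crop(t,85,120,133,120,3),crop(s,140,130,100,90,4)[:360]]))
E
```

```text
[[273.14014032 209.15747139]]
1.2 [[109.2, 213.6], [207.5, 220.9]] [[143.4, 170.3], [195.9, 197.6]]
1.3 [[111.4, 215.8], [208.2, 223.1]] [[142.5, 175.3], [194.7, 203.2]]
1.4 [[113.6, 217.4], [208.8, 224.5]] [[142.1, 180.3], [193.9, 208.7]]
1.5 [[115.9, 218.3], [209.6, 225.3]] [[142.1, 185.1], [193.6, 214.1]]
```

View pics/m4.png

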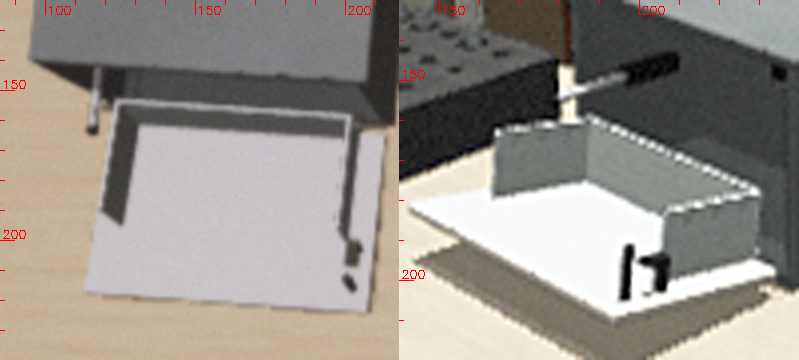

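The leaf corners, top (114,217) and (208,224), match a joint angle of 1.40. The black marks are catch fittings near its right edge. Next is the grasp.

```bash
python3 - <<'E'
from h import *
b=np.array([.4724,-.2221])
print(ctrl.line_to([*b,.0],v=.08,stop_force=6)); st()
ctrl.grip(0.3,40); st(); print(ctrl.get_state()["grip_force"])
p=ctrl.get_state()["position"]
ctrl.line_to([p[0],p[1],.10],v=.1); st(); print(ctrl.get_state()["grip_force"])
t=cams.capture("top");s=cams.capture("scene")
cv2.imwrite("pics/m5.png",np.hstack([crop(t,250,160,133,100,3),crop(s,215,170,133,100,3)]))
q=(R.from_euler("z",YAW)*R.from_euler("y",.1708)*R.from_quat(down(0))).as_quat()
print(R.from_quat(q).as_matrix().round(2), ctrl.inverse_kinematics(cab(-.09,0,.06),q))
E
```

```text
False
22.62 [ 4.728e-01 -2.222e-01  4.000e-04] [ 0.7 -0.2  0.2] 1.0
22.94 [ 0.4729 -0.2219  0.0008] [-1.   0.6  4.6] 0.76
43.39359372854233
24.09 [ 0.4723 -0.2218  0.0994] [ 0.5  0.1 -2.4] 0.76
44.50293034315109
[[ 0.98 -0.07 -0.17]
 [-0.06 -1.    0.01]
 [-0.17  0.   -0.99]] [ 0.1431756   0.69177201 -0.60307394  2.02694869  0.45408034  0.73244412
 -2.38320679]
```

View pics/m5.png

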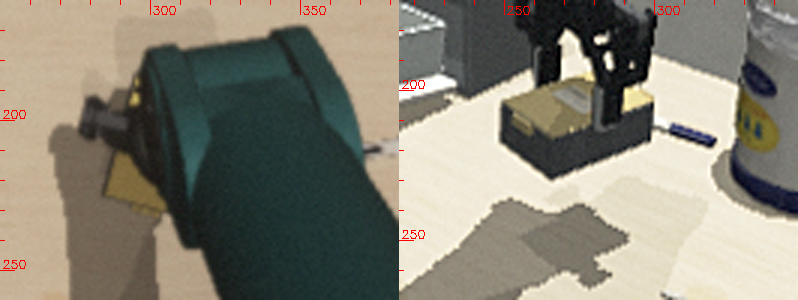

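```bash
cat >> h.py <<'E'
TH=1.40
QL=(R.from_euler("z",YAW)*R.from_euler("y",np.pi/2-TH)*R.from_quat(down(0))).as_quat()
def leaf(r,y,h):
    return cab(-r*np.sin(TH)+h*np.cos(TH),y,.025+r*np.cos(TH)+h*np.sin(TH))
E
python3 - <<'E'
from h import *
print(ctrl.get_state()["joint_pos"].round(2))
p=ctrl.get_state()["position"]
ctrl.line_to([p[0],p[1],.20],v=.2)
ctrl.move_pose(leaf(.086,0,.16),QL); st(); print(ctrl.get_state()["joint_pos"].round(2),ctrl.get_state()["grip_force"])
ctrl.line_to(leaf(.086,0,.06),v=.12,stop_force=8); st()
t=cams.capture("top");s=cams.capture("scene")
cv2.imwrite("pics/m6.png",np.hstack([crop(t,85,130,133,120,3),crop(s,140,110,133,120,3)]))
E
```

```text
[ 0.76  0.55 -0.54  2.13  0.51  0.59 -1.99]
26.15 [0.5406 0.1154 0.1966] [ 0.3 -1.  -2.6] 0.76
[ 0.26  0.56 -0.75  1.87  0.34  1.03 -2.28] 44.660291969776154
27.13 [0.5244 0.1192 0.0993] [ 0.1 -0.1 -1.5] 0.75
```

View pics/m6.png

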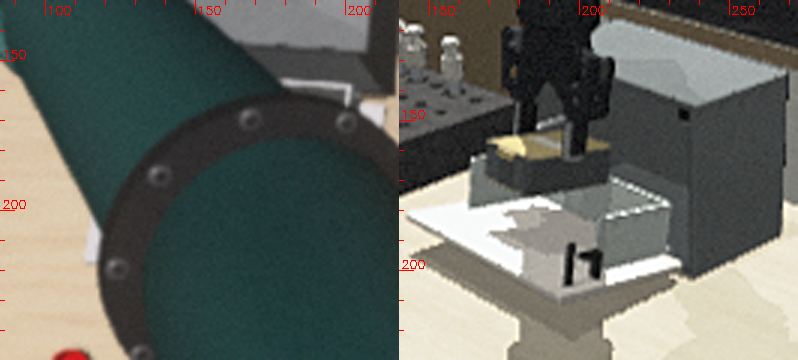

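The box hangs parallel above the leaf between the side walls, in the scene view around (190,165). I'll lower it until it makes contact.

```bash
python3 - <<'E'
from h import *
ctrl.line_to(leaf(.086,0,.010),v=.06,stop_force=5); st()
print(ctrl.line_to(leaf(.086,0,-.006),v=.015,stop_force=2.5)); st()
ctrl.dwell(.3); st()
ctrl.grip(0.88); ctrl.dwell(.2); st()
ctrl.grip(1.0)
ctrl.line_to(leaf(.086,0,.15),v=.08); 
p=ctrl.get_state()["position"]; ctrl.line_to([p[0]-.03,p[1],.33],v=.25)
j=ctrl.get_state()["joint_pos"].copy(); j[0]-=.9; ctrl.move_joints(j); st()
t=cams.capture("top");s=cams.capture("scene")
cv2.imwrite("pics/m7.png",np.vstack([np.hstack([crop(t,85,130,133,100,3),crop(s,140,120,133,100,3)]),cv2.resize(np.hstack([t["image"],s["image"]])[:,:,::-1],(798,299))]))
E
```

```text
28.22 [0.5155 0.1197 0.0497] [ 0.3 -0.2 -1.4] 0.76
True
28.88 [0.5136 0.1195 0.0406] [ 0.1 -0.2  4.4] 0.76
29.18 [0.5136 0.1195 0.0406] [-0.5 -0.2  5.4] 0.75
29.65 [0.5127 0.1189 0.0397] [ 0.5 -0.7 -0.5] 0.88
34.36 [0.2258 0.47   0.3285] [-0.4  0.1 -0.2] 1.0
```

View pics/m7.png

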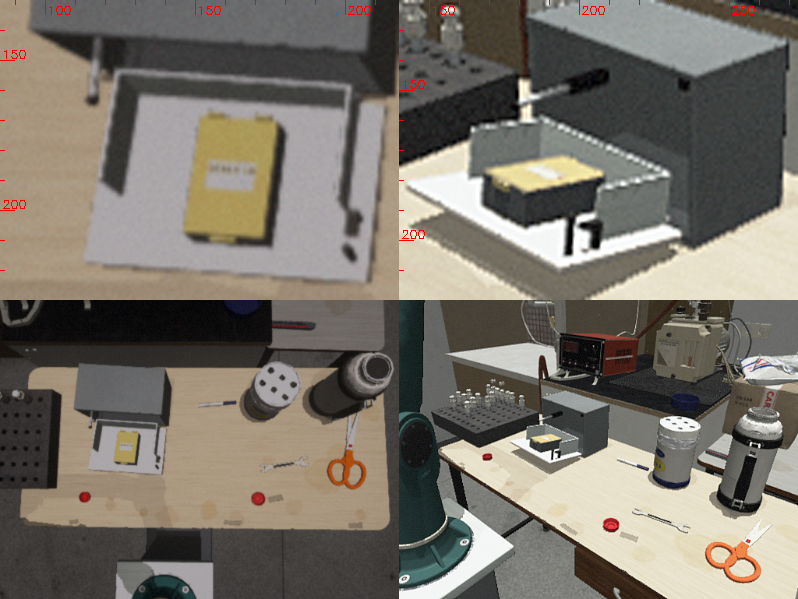

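The box lies flat in the lowered bin, its lid centred near top (163,189). The spanner, cap and pen are where they were. I'll check the numbers, then hand in.

```bash
python3 - <<'E'
from h import *
t=cams.capture("top")
d=onz(t,162.5,188.8,.079)[:2]-O; c,s=np.cos(YAW),np.sin(YAW)
x,y=c*d[0]+s*d[1],-s*d[0]+c*d[1]; r=-(x-.039*np.cos(TH))/np.sin(TH)
print("r",r,"y",y)
if .045<r<.103 and abs(y)<.05: print(ticket.sign_off())
E
```

```text
r 0.08513908899156196 y -0.0028840709842746382
the job is handed in; nothing more can be done
None
```

The job is handed in at about 34 s of the 72 s allowed: the bin sprang ajar and was swung down to its stop. The box of seals lies lid up and flat on the leaf, about 85 mm from the hinge and 3 mm off centre by my measurement, and the spanner, loose red cap and pen show no visible movement in the last pictures; the judge's verdict was not returned.

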